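Pack the surplus switchgear into the red bin

TASK

Between the two yellow end plates in the narrow red bin there is just room for three things in one row: pack the aluminium power supply and the white capacitor can into it beside the black contactor that already stands in it, so that all three stand upright on the bin's floor and are let go. The contactor stands in the way, so slide it along, for instance home against an end plate, to make room, and do it gently: do not push the bin more than a centimetre from its place, let none of the things topple, and leave the other things on the bench alone.

Things in the scene. Friction and masses are not known exactly. Their poses are not given: they have to be found in the camera images.
- crate: narrow open red bin, loose, 1.6 kg, outside 70 (its x) x 235 (its y) x 62 mm high, walls and floor 4 mm, inside 62 x 227 mm; origin at the centre of its underside, z up. In it two upright yellow end plates, 60 mm high across its width, 189 mm free between them, clamped as a pair up to 15 mm off the middle along y (not reported: find by touch or sight); they do not give way. The row runs along y
- contactor: black contactor block with a grey band near the top, 56 (its x) x 60 (its y) x 110 mm high, edges rounded 4 mm, about 0.45 kg, standing loose somewhere in the middle of the red bin, its y along the bin's y; origin at the centre of its underside, z up
- supply: bare aluminium power supply block with dark slots on its sides and a green terminal strip on top, 56 (its x) x 70 (its y) x 118 mm high, edges rounded 4 mm, about 0.55 kg, standing on the bench; it fits the bin only with its y along the bin's y; origin at the centre of its underside, z up
- capacitor: white round capacitor can with a blue band and black top, 56 mm diameter, 114 mm high (stubs reach 117), rims rounded 4 mm, about 0.4 kg, standing on the bench; origin at the centre of its underside, z up along its axis
- jar: glass jar with an orange lid, 68 mm diameter, 95 mm high, to be left alone; origin at the centre of its underside
- driver: yellow-handled screwdriver, 190 mm long, lying on the bench near the robot, to be left alone; origin near its middle, length along its x
- relaybox: blue box with a white top and red button, 75 x 100 x 50 mm, to be left alone; origin at the centre of its underside
- tape: yellow plastic ring, 104 mm across, 45 mm high, to be left alone; origin at the centre of its underside
- motor: small dark electric motor with a shaft, 120 x 64 x 80 mm, to be left alone; origin at the centre of its foot
Mind the look-alikes: they are no part of the job. Leave any green look-alike of the crate alone.

How it is judged (in metres and radians):
At the end, for the whole second after the job is handed in: Contactor, supply and capacitor all stand in the red bin: undersides within 4 mm of its inner floor, leaning less than 0.06 rad, centred within 8 mm across the bin and inside its end plates, at rest; the bin stands level (z of contactor in the frame of crate between 0 and 0.008 m and x of contactor in the frame of crate between -0.008 and 0.008 m and y of contactor in the frame of crate between -0.082 and 0.082 m and angle between each of contactor, supply, capacitor's own z axis and vertical below 0.06 rad and linear speed of each of contactor, supply, capacitor, crate below 0.02 m/s and z of supply in the frame of crate between 0 and 0.008 m and x of supply in the frame of crate between -0.008 and 0.008 m and y of supply in the frame of crate between -0.077 and 0.077 m and z of capacitor in the frame of crate between 0 and 0.008 m and x of capacitor in the frame of crate between -0.008 and 0.008 m and y of capacitor in the frame of crate between -0.084 and 0.084 m and angle between crate's own z axis and vertical below 0.03 rad); the robot touches nothing.
It fails at once if one of the three things topples (leans over 0.7 rad) (angle between any of contactor, supply, capacitor's own z axis and vertical above 0.7 rad).
It fails at once if the bin is shoved more than 10 mm from its place (distance of crate from where it was at the start of the episode above 0.01 m).
It fails at once if another thing on the bench is moved more than 30 mm (distance of any of jar, driver, relaybox, tape, motor from where it was at the start of the episode above 0.03 m).
It also fails if it takes over 69 s, if anything falls off the work surface, if the arm or the gripper's body presses on something with over 40 N, if the wrist force passes 120 N, or if a joint passes its speed limit or range.

ROBOT

A 6-joint arm with a two-finger parallel gripper is mounted at the origin on the work surface. World frame = base frame: x ahead of the robot, y to its left, z up, the work surface at z = 0. Lengths are in mm, angles in rad, forces in N, time in s.
With the tool pointing down it reaches from about 250 to 775 mm from the base axis. Payload 8.9 kg.
Tool frame: the origin (TCP) lies on the centre line of the jaws, within the pads' length; the fingertips stand 14 mm ahead of it and the grasp point (between the pads) lies 5 mm behind it; z points along the fingers, y is the line along which they close (so a half turn about z gives the same grasp; the last joint's range is limited). The gripper opens to 85 mm and grips with 20 to 120 N. Pads are 22 mm wide; open, the fingers measure 114 mm over their backs; the gripper's body (76 mm by 85 mm) begins 54 mm behind the grasp point. The pads swing forward as they close: fully open they stand 13 mm farther back than shut.
Start: joints at [-1.4, 0.291, -0.153, 1.127, 0, 1.431], TCP at [160.057, -500.005, 245.305] pointing down, gripper open.
Joint ranges: [-2.52, 2.52], [-0.91, 1.74], [-1.3, 1.37], [-1.96, 2.02], [-1.52, 1.47], [-3.14, 3.14]. Speed limits (rad/s): [2.22, 2.22, 2.79, 3.14, 3.14, 3.14].

INTERFACE

Orientations are given as a unit quaternion [w, x, y, z].
In Python, from bench import telemetry, optics, r gives the robot as it stands. The module is installed in compiled form; this text tells all that it offers.
- The arm moves only by the shell command python3 -m pendant 'ROWS' [OPENING]. ROWS is JSON, a list of rows, each an object of numbers: "x", "y", "z": the shift along the tool's x, y, z in mm; "spin": the turn about the tool's z in degrees. A call has 1 to 10 rows; each row is the pose to reach, as a shift and turn from the pose commanded when the call began, along the tool's axes at that moment; what a row does not reach only later rows make up. A row lasts 1/12 s, in which the tool goes at most 41.7 mm and 7.16 degrees, less where a joint would pass 70% of its speed; a pose out of reach is approached as far as the arm can. A call with a gripper value outside its range is refused whole. OPENING is the opening, from 0 (shut) to 1 (fully open), set as the call begins (- or left out, the last holds). The fingers move at their own pace and stop on an object; the grip force is fixed at half the most. Time passes only in rows, so rows that repeat a pose let the fingers close. It gives the time, the measured TCP pose, the force, the opening and the grip force at its end, in the units of the state.
- telemetry.observe(): the state, without advancing time (a new reading comes with each control period).
- optics.get_image(name): name is "scene" or "top" or "wrist"; returns (picture, depth): 384x512x3 uint8, red, green, blue; 384x512 float32, mm along the optical axis (not along the pixel's ray), 0 where there is no reading.
- optics.calibration(name): a dict with "fx", "fy", "cx", "cy" (pixels), "world_to_cam" (4x4, takes a point from world to camera coordinates). Camera axes: x right, y up, looking along -z (the intrinsics and any distortion apply to the point x, -y, -z); pixel columns grow to the right and rows downward; lengths in mm; the calibration is good to about 2 mm. A picture is of the moment at which its call begins: read the wrist's pose just before it. calibration takes no time and is no camera call; for the wrist camera it gives the pose at the moment of the call.
- r.job_done(): hands the job in; it is judged then, once.
The state is a dict: "time_s": time; "joint_positions": joint angles; "joint_velocities": joint speeds; "joint_torque": joint torques, N m; "ee_pos": TCP position; "tcp_rot": TCP orientation; "force": force on the tool from outside, world axes, zero at the start; "torque": the same for the moment, N m; "width": finger opening in mm; "gripper_force": force on a finger pad.
Only numpy, scipy, OpenCV 4.12 (cv2) and the standard library are available. Lean on these libraries where they do the work, as an engineer would, in place of code of your own. Each camera call takes 0.05 s, during which the arm holds its last target. There are 200 camera calls.

## Working session

There is one attempt and no reset: what is moved stays moved. The work goes in short steps, Python scripts to look and compute and a shell command to move; the robot and the scene stay as the last step left them, time stands still between calls to the robot, and variables do not carry over. Pictures are saved under pics/ and viewed, at most 10 in all, crops included, and the job is handed in when it is done.

```bash
mkdir -p pics
cat > h.py <<'E'
import numpy as np, cv2
from bench import telemetry, optics, r
def grab(n):
    c=optics.calibration(n); p,d=optics.get_image(n); np.savez(f'{n}.npz',p=p,d=d,**{k:np.array(v) for k,v in c.items()}); return load(n)
def load(n):
    return dict(np.load(f'{n}.npz'))
def world(c):
    d=c['d'];v,u=np.mgrid[:d.shape[0],:d.shape[1]]
    P=np.stack([(u-c['cx'])/c['fx']*d,-(v-c['cy'])/c['fy']*d,-d,np.ones_like(d)],-1)
    return (P@np.linalg.inv(c['world_to_cam']).T)[...,:3]
E
python3 - <<'E'
from h import *
print(telemetry.observe()); print(optics.calibration('top')); 
for n in('top','scene'):
    c=grab(n); cv2.imwrite(f'pics/{n}0.png',cv2.resize(c['p'][...,::-1],(800,600)))
E
```

```text
{'time_s': 0.0, 'joint_positions': array([-1.40030181e+00,  2.91267758e-01, -1.54140624e-01,  1.12667832e+00,
       -6.40797714e-06,  1.43151699e+00]), 'joint_velocities': array([-0.00147573,  0.00066253, -0.0010482 ,  0.00011002,  0.00305527,
        0.00096974]), 'joint_torque': array([-3.41906671e-03, -5.37135172e+01,  3.31375587e+01,  1.56164286e-02,
       -3.57048366e-04, -1.52825601e-05]), 'ee_pos': array([ 159.98300022, -499.5905584 ,  244.73345356]), 'tcp_rot': array([-6.45058773e-04,  9.88028774e-01,  1.54268354e-01, -1.32730088e-05]), 'force': array([ 0.4694878 ,  0.30892982, -0.35445161]), 'torque': array([-0.01958546, -0.05041368,  0.01033873]), 'gripper_force': 0.0, 'width': 85.77038412772525}
{'fx': 429.78766944428526, 'fy': 429.78766944428526, 'cx': 252.68297224721402, 'cy': 187.57853145927962, 'world_to_cam': array([[ 6.64679238e-03, -9.99861973e-01, -1.52268191e-02,
         8.95858149e+01],
       [ 9.98941341e-01,  5.94598610e-03,  4.56162442e-02,
        -5.09501765e+02],
       [-4.55194094e-02, -1.55139008e-02,  9.98842982e-01,
        -1.28559576e+03],
       [ 0.00000000e+00,  0.00000000e+00,  0.00000000e+00,
         1.00000000e+00]])}
```

View pics/top0.png

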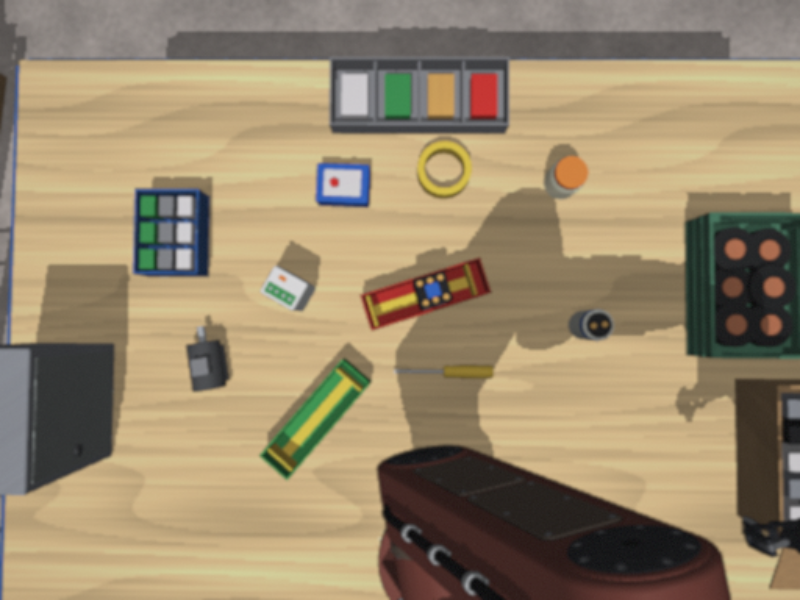

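View pics/scene0.png

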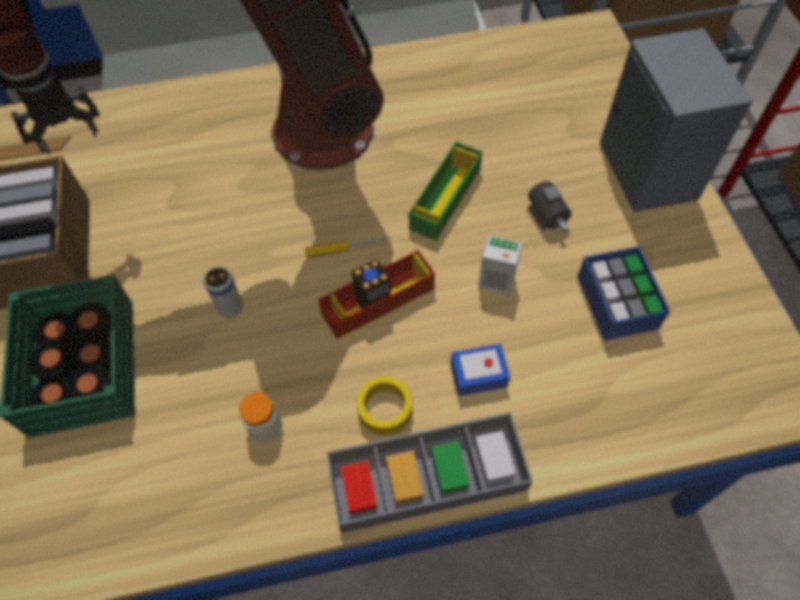

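The top view at 800x600 shows the following:
- **Bin:** the red one is at (425,293). The green look-alike is at (315,420).
- **Contactor:** black and blue, at (432,290) in the red bin.
- **Supply:** at (288,288). The look-alikes are the relay box (343,185) and the blue organiser (172,232).
- **Capacitor:** at (592,324). The look-alikes are the jar (567,175) and the bottles in the green crate (735,285).

Next I'll measure these and check the choice in one close crop.

```bash
cat > m.py <<'E'
from h import *
c=load('top');W=world(c)
def win(u0,v0,u1,v1,z0,z1):
    a=W[int(v0*.64):int(v1*.64),int(u0*.64):int(u1*.64)].reshape(-1,3);return a[(a[:,2]>z0)&(a[:,2]<z1)]
def rep(n,P):
    rc=cv2.minAreaRect(P[:,:2].astype(np.float32));print(n,len(P),'z',np.percentile(P[:,2],[5,50,95]).round(1),'rect',np.round(rc[0],1),np.round(rc[1],1),round(rc[2],1),'mean',P.mean(0).round(1))
rep('table',win(520,420,600,440,-30,30))
rep('supply',win(250,235,330,320,108,130))
rep('cap',win(560,300,625,350,105,125))
rep('cont',win(400,260,460,320,100,120))
rep('bin',win(350,245,500,345,50,72))
rep('jar',win(540,140,600,200,80,110))
rep('driver',win(385,355,505,385,8,50))
rep('green',win(250,345,380,490,50,72))
p=c['p'][140:240,150:410,::-1];cv2.imwrite('pics/crop.png',cv2.resize(p,None,fx=3,fy=3,interpolation=cv2.INTER_CUBIC))
E
python3 m.py
```

```text
table 672 z [-3.3  0.8  5.2] rect [ 251.1 -224.4] [ 37.7 154.9] 0.3 mean [ 251.1 -223.8    0.8]
supply 507 z [113.9 118.6 122.7] rect [513.4 290.5] [70.4 56. ] 60.7 mean [513.  289.5 118.5]
cap 327 z [109.2 115.3 119.2] rect [ 451.4 -268. ] [52.7 54.9] 0.9 mean [ 451.2 -266.2  115.1]
cont 426 z [109.9 114.4 118.3] rect [511.3  25. ] [56.1 60.1] 17.7 mean [511.1  25.4 114.4]
bin 375 z [55.7 62.4 66.3] rect [507.2  36.7] [ 70.1 234.6] 17.9 mean [507.8  35.4  62. ]
jar 362 z [89.4 95.5 99.5] rect [ 727.6 -225.9] [58.1 57.9] 2.8 mean [ 727.5 -225.7   95.2]
driver 325 z [12.6 22.8 29.1] rect [366.7   5.3] [ 35.2 207.5] 0.7 mean [360.6 -26.1  21.9]
green 432 z [52.4 62.  66.7] rect [273.2 240.5] [ 69.9 236. ] 49.6 mean [267.2 246.1  61.5]
```

View pics/crop.png

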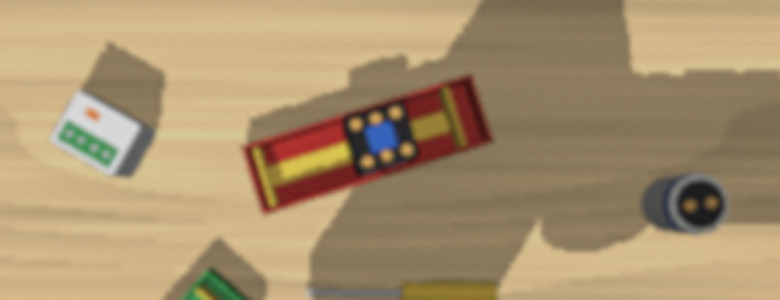

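The crop confirms the choices: supply at (100,132), contactor at (380,135), capacitor at (695,203). Measured sizes match the given ones. Next: the end plates in the bin frame.

Run:
```python
from h import *
c=load('top');a=np.deg2rad(17.9);C=np.array([507.2,36.7])
# rectify the plane z=60 in bin frame, 3px/mm, from the picture
M=c['world_to_cam']
g=np.mgrid[-45:45.01:.33,-125:125.01:.33];bx,by=g
X=C[0]+bx*np.cos(a)-by*np.sin(a);Y=C[1]+bx*np.sin(a)+by*np.cos(a)
P=np.stack([X,Y,np.full_like(X,61),np.ones_like(X)],-1)@M.T
u=P[...,0]/-P[...,2]*c['fx']+c['cx'];v=-P[...,1]/-P[...,2]*c['fy']+c['cy']
im=cv2.remap(c['p'][...,::-1].copy(),u.astype(np.float32),v.astype(np.float32),cv2.INTER_CUBIC)
dep=cv2.remap(c['d'],u.astype(np.float32),v.astype(np.float32),cv2.INTER_NEAREST)
cv2.imwrite('pics/rect.png',im);print(im.shape)
# profile of green channel and height along by, mid-width
W=world(c);z=cv2.remap(W[...,2].astype(np.float32),u.astype(np.float32),v.astype(np.float32),cv2.INTER_NEAREST)
s=slice(80,190)
for k in range(0,im.shape[1],6):
    y=g[1][0,k]
    if abs(y)>60: print(round(y,1),im[s,k].mean(0).round(),round(np.median(z[s,k]),1),end=' | ')
```

```text
(273, 758, 3)
-125.0 [ 91. 121. 138.] 0.5 | -123.0 [ 91. 120. 137.] 1.1 | -121.0 [ 87. 115. 135.] 1.3 | -119.1 [ 78. 102. 129.] 1.2 | -117.1 [ 61.  79. 118.] 61.3 | -115.1 [42. 53. 99.] 61.9 | -113.1 [26. 30. 78.] 58.1 | -111.1 [20. 21. 67.] 42.6 | -109.2 [21. 22. 72.] 25.3 | -107.2 [26. 27. 88.] 9.5 | -105.2 [ 30.  32. 104.] 4.8 | -103.2 [ 32.  34. 112.] 3.0 | -101.2 [ 32.  33. 114.] 4.8 | -99.3 [ 31.  33. 114.] 5.1 | -97.3 [ 32.  36. 114.] 4.6 | -95.3 [ 34.  49. 117.] 5.0 | -93.3 [ 39.  71. 124.] 5.6 | -91.3 [ 43.  93. 131.] 7.3 | -89.4 [ 45. 103. 130.] 64.3 | -87.4 [ 41.  98. 116.] 62.7 | -85.4 [ 36.  85. 100.] 49.5 | -83.4 [33. 76. 94.] 34.1 | -81.4 [ 36.  78. 105.] 13.0 | -79.5 [ 41.  85. 122.] 5.3 | -77.5 [ 43.  89. 132.] 5.6 | -75.5 [ 44.  90. 135.] 5.0 | -73.5 [ 44.  89. 135.] 3.2 | -71.5 [ 44.  88. 134.] 3.6 | -69.6 [ 44.  88. 134.] 5.1 | -67.6 [ 44.  88. 133.] 5.1 | -65.6 [ 44.  89. 134.] 4.9 | -63.6 [ 44.  89. 134.] 4.8 | -61.6 [ 44.  89. 133.] 4.8 | 61.1 [ 57. 119. 174.] 5.9 | 63.1 [ 57. 119. 175.] 6.9 | 65.1 [ 58. 119. 175.] 4.9 | 67.1 [ 58. 119. 176.] 4.6 | 69.0 [ 58. 121. 176.] 4.9 | 71.0 [ 58. 122. 177.] 5.5 | 73.0 [ 58. 122. 177.] 5.8 | 75.0 [ 58. 121. 176.] 6.2 | 77.0 [ 58. 121. 176.] 6.5 | 78.9 [ 59. 123. 177.] 6.1 | 80.9 [ 59. 124. 178.] 5.2 | 82.9 [ 58. 121. 176.] 5.7 | 84.9 [ 55. 114. 168.] 5.8 | 86.9 [ 51. 104. 154.] 6.0 | 88.8 [ 47.  94. 142.] 6.0 | 90.8 [ 44.  88. 135.] 6.0 | 92.8 [ 44.  86. 133.] 5.2 | 94.8 [ 43.  86. 132.] 4.6 | 96.8 [ 43.  91. 130.] 4.3 | 98.7 [ 46. 105. 134.] 5.0 | 100.7 [ 53. 127. 149.] 23.7 | 102.7 [ 60. 147. 169.] 62.6 | 104.7 [ 61. 148. 175.] 64.7 | 106.7 [ 53. 123. 158.] 7.0 | 108.6 [ 39.  81. 129.] 4.4 | 110.6 [ 32.  47. 113.] 5.1 | 112.6 [ 43.  49. 125.] 44.9 | 114.6 [ 68.  84. 153.] 62.2 | 116.6 [ 96. 126. 179.] 62.2 | 118.5 [120. 159. 196.] 0.4 | 120.5 [135. 180. 207.] 0.7 | 122.5 [140. 187. 211.] -0.6 | 124.5 [140. 187. 212.] 0.7 |
```

View pics/rect.png

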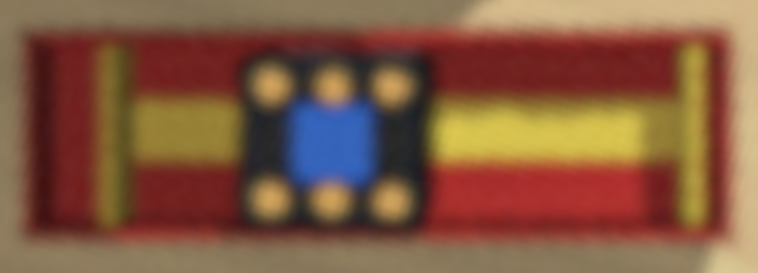

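Plate inner faces sit at about -87.5 and +101.5 in bin y, so the pair is offset about +7. The contactor is at y = -12.4. Plan: contactor to the -y plate (about -45 mm), supply in the middle, capacitor at +y. First, move above the contactor.

```bash
cat >> h.py <<'E'
from scipy.spatial.transform import Rotation as Ro
def plan(x,y,z,yaw):
    "shift in tool axes + spin so that tool x points at yaw (deg), tool down"
    s=telemetry.observe();q=s['tcp_rot'];R=Ro.from_quat([*q[1:],q[0]]).as_matrix()
    d=R.T@(np.array([x,y,z])-s['ee_pos']);y0=np.degrees(np.arctan2(R[1,0],R[0,0]))
    print('shift',d.round(1),'spin',round((y0-yaw+180)%360-180,1),'now',s['ee_pos'].round(1),round(y0,2),'t',round(s['time_s'],2),'F',s['force'].round(1),'j6',s['joint_positions'][5].round(2))
E
python3 -c "
from h import *
plan(511.3,25,200,107.9)"
```

```text
shift [ 494.5 -392.5   45.3] spin -90.1 now [ 160.  -499.6  244.8] 17.75 t 0.1 F [ 0.3 -0.1 -0.4] j6 1.43
```

```bash
python3 -m pendant '[{"x":40,"y":-32,"spin":-6},{"x":72,"y":-57,"spin":-13},{"x":104,"y":-82,"spin":-20},{"x":136,"y":-107,"spin":-27},{"x":168,"y":-132,"spin":-34},{"x":200,"y":-157,"spin":-41},{"x":232,"y":-182,"spin":-48},{"x":264,"y":-208,"spin":-55},{"x":296,"y":-234,"spin":-62},{"x":328,"y":-260,"spin":-69}]' 1; python3 -c "
from h import *
plan(511.3,25,200,107.9)"
```

```text
shift [ 494.5 -392.5   45.3] spin -90.1 now [ 160.  -499.6  244.8] 17.75 t 0.1 F [ 0.3 -0.1 -0.4] j6 1.43validation failed for argument at $[0]...
```

```bash
python3 -m pendant '[{"x":40,"y":-32,"z":0,"spin":-6},{"x":72,"y":-57,"z":0,"spin":-13},{"x":104,"y":-82,"z":0,"spin":-20},{"x":136,"y":-107,"z":0,"spin":-27},{"x":168,"y":-132,"z":0,"spin":-34},{"x":200,"y":-157,"z":0,"spin":-41},{"x":232,"y":-182,"z":0,"spin":-48},{"x":264,"y":-208,"z":0,"spin":-55},{"x":296,"y":-234,"z":0,"spin":-62},{"x":328,"y":-260,"z":0,"spin":-69}]' 1; python3 -c "
from h import *
plan(511.3,25,200,107.9)"
```

```text
time_s: 0.93
ee_pos: [392.7, -152.0, 245.3]
tcp_rot: [0.0, 0.725, 0.689, 0.0]
force: [1.6, -0.5, -0.5]
width: 85.2
gripper_force: 0.0
shift [182.8 109.5  45.3] spin -20.8 now [ 392.7 -152.   245.3] 87.09 t 0.93 F [ 1.6 -0.5 -0.5] j6 1.08
```

```bash
python3 -m pendant '[{"x":30,"y":18,"z":8,"spin":-4},{"x":62,"y":37,"z":16,"spin":-8},{"x":94,"y":56,"z":24,"spin":-12},{"x":126,"y":75,"z":32,"spin":-16},{"x":158,"y":94,"z":40,"spin":-20},{"x":182.8,"y":109.5,"z":45,"spin":-20.8},{"x":182.8,"y":109.5,"z":45,"spin":-20.8},{"x":182.8,"y":109.5,"z":45,"spin":-20.8}]'
python3 - <<'E'
from h import *
plan(511.3,25,85,107.9)
c=grab('wrist');W=world(c);d=c['d']
cv2.imwrite('pics/w1.png',c['p'][...,::-1])
a=np.deg2rad(17.9)
def binf(P):
    q=P[:,:2]-[507.2,36.7];return np.c_[q@[np.cos(a),np.sin(a)],q@[-np.sin(a),np.cos(a)]]
m=(d>0);P=W[m];B=binf(P)
k=(P[:,2]>104)&(P[:,2]<118)&(abs(B[:,0])<45)&(abs(B[:,1])<70)
print('cont',k.sum());rc=cv2.minAreaRect(B[k].astype(np.float32));print(rc,np.median(P[k,2]))
k=(P[:,2]>54)&(P[:,2]<66)&(abs(B[:,0])<50)&(abs(B[:,1])<130);print(k.sum(),cv2.minAreaRect(B[k].astype(np.float32)) if k.sum() else '')
k=k&(abs(B[:,0])<20);print(np.unique(B[k,1].round(),return_counts=True))
E
```

```text
time_s: 1.6
ee_pos: [511.8, 23.6, 199.5]
tcp_rot: [-0.001, 0.59, 0.807, -0.0]
force: [-1.3, -0.9, -0.0]
width: 85.6
gripper_force: 0.0
shift [  1.4   0.2 114.5] spin -0.2 now [511.8  23.6 199.5] 107.7 t 1.6 F [-1.3 -0.9 -0. ] j6 1.17
cont 5037
((-0.4884071350097656, -11.977657318115234), (59.31188201904297, 56.093387603759766), 88.7112045288086) 115.83248330163448
3830 ((-1.2598457336425781, -0.042236328125), (234.3444061279297, 70.38001251220703), 89.98047637939453)
(array([-117., -116., -115., -114., -113.,  -91.,  -90.,  -89.,  -88.,
        -87.,  -86.,   17.,   18.,  101.,  102.,  103.,  104.,  105.,
        106.,  112.,  113.,  114.,  115.,  116.,  117.]), array([  9,  35,  53, 157,  18,  21,  16,  17,  52, 167,   4,  62,  17,
         1, 151,  31,  34,  55,   7,   1, 149,  72,  54,  49,  43]))
```

View pics/w1.png

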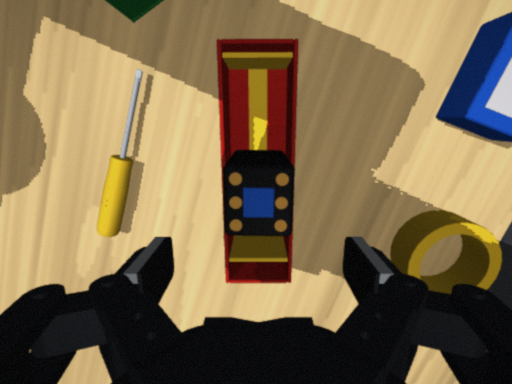

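The wrist view shows the contactor at (258,203), centred between the fingers, and the bin and plates agree with the top camera. Descend and grip.

```bash
python3 -m pendant '[{"x":1,"y":0,"z":25,"spin":0},{"x":1.4,"y":0,"z":55,"spin":-0.2},{"x":1.4,"y":0,"z":85,"spin":-0.2},{"x":1.4,"y":0,"z":105,"spin":-0.2},{"x":1.4,"y":0,"z":116,"spin":-0.2},{"x":1.4,"y":0,"z":116,"spin":-0.2},{"x":1.4,"y":0,"z":116,"spin":-0.2}]' && python3 -m pendant '[{"x":0,"y":0,"z":0,"spin":0},{"x":0,"y":0,"z":0,"spin":0},{"x":0,"y":0,"z":0,"spin":0},{"x":0,"y":0,"z":0,"spin":0},{"x":0,"y":0,"z":0,"spin":0},{"x":0,"y":0,"z":0,"spin":0},{"x":0,"y":0,"z":0,"spin":0},{"x":0,"y":0,"z":0,"spin":0}]' 0.55
```

```text
time_s: 2.23
ee_pos: [510.8, 22.7, 84.5]
tcp_rot: [-0.0, 0.59, 0.807, -0.0]
force: [-0.5, 0.2, 0.2]
width: 85.5
gripper_force: 0.0
time_s: 2.9
ee_pos: [512.1, 23.3, 85.6]
tcp_rot: [0.001, 0.59, 0.808, 0.0]
force: [-1.8, -1.7, 7.1]
width: 55.2
gripper_force: 63.0
```

Gripped at 55 mm. Lift 4 mm and move toward the -y plate.

```bash
python3 -m pendant '[{"x":0,"y":0,"z":-2,"spin":0},{"x":0,"y":0,"z":-4,"spin":0},{"x":-3,"y":0,"z":-4,"spin":0},{"x":-10,"y":0,"z":-4,"spin":0},{"x":-18,"y":0,"z":-4,"spin":0},{"x":-26,"y":0,"z":-4,"spin":0},{"x":-33,"y":0,"z":-4,"spin":0},{"x":-39,"y":0,"z":-4,"spin":0},{"x":-42,"y":0,"z":-4,"spin":0},{"x":-42,"y":0,"z":-4,"spin":0}]'; python3 -m pendant '[{"x":-0.5,"y":0,"z":0,"spin":0},{"x":-1,"y":0,"z":0,"spin":0},{"x":-1,"y":0,"z":0,"spin":0}]'; python3 -m pendant '[{"x":-0.5,"y":0,"z":0,"spin":0},{"x":-1,"y":0,"z":0,"spin":0},{"x":-1,"y":0,"z":0,"spin":0}]'
```

```text
time_s: 3.73
ee_pos: [524.5, -17.2, 88.2]
tcp_rot: [0.0, 0.59, 0.807, -0.0]
force: [0.3, -0.0, -3.8]
width: 54.9
gripper_force: 64.0
time_s: 3.98
ee_pos: [524.4, -17.1, 88.3]
tcp_rot: [-0.0, 0.589, 0.808, 0.0]
force: [0.8, -0.5, -4.6]
width: 55.7
gripper_force: 64.0
time_s: 4.23
ee_pos: [524.8, -18.2, 88.3]
tcp_rot: [0.0, 0.589, 0.808, -0.0]
force: [-0.0, 0.1, -3.5]
width: 55.6
gripper_force: 64.0
```

```bash
python3 -m pendant '[{"x":-0.5,"y":0,"z":0,"spin":0},{"x":-0.5,"y":0,"z":0,"spin":0}]';python3 -m pendant '[{"x":-0.5,"y":0,"z":0,"spin":0},{"x":-0.5,"y":0,"z":0,"spin":0}]'; python3 -m pendant '[{"x":-0.5,"y":0,"z":0,"spin":0},{"x":-0.5,"y":0,"z":0,"spin":0}]'|grep force;  python3 -c "
from h import *
plan(507.2,36.7,85,107.9)"
```

```text
time_s: 4.4
ee_pos: [525.0, -18.7, 88.3]
tcp_rot: [0.0, 0.59, 0.808, 0.0]
force: [0.6, -0.0, -4.2]
width: 55.5
gripper_force: 64.0
time_s: 4.57
ee_pos: [525.1, -19.0, 88.3]
tcp_rot: [-0.0, 0.589, 0.808, 0.0]
force: [0.2, 1.5, -3.6]
width: 55.3
gripper_force: 64.0
force: [-1.9, 5.0, -1.4]
gripper_force: 64.0
shift [58.6  0.   3.4] spin -0.1 now [525.1 -19.2  88.3] 107.77 t 4.73 F [-1.9  5.  -1.4] j6 1.08
```

Contact felt at about 5 N. Back off slightly, lower, release and rise.

```bash
python3 -m pendant '[{"x":0.5,"y":0,"z":1,"spin":0},{"x":0.5,"y":0,"z":2,"spin":0},{"x":0.5,"y":0,"z":3,"spin":0},{"x":0.5,"y":0,"z":3.6,"spin":0},{"x":0.5,"y":0,"z":3.6,"spin":0}]'; python3 -m pendant '[{"x":0,"y":0,"z":0,"spin":0},{"x":0,"y":0,"z":0,"spin":0},{"x":0,"y":0,"z":0,"spin":0},{"x":0,"y":0,"z":0,"spin":0},{"x":0,"y":0,"z":0,"spin":0}]' 1;  python3 -m pendant '[{"x":0,"y":0,"z":-20,"spin":0},{"x":0,"y":0,"z":-55,"spin":0},{"x":0,"y":0,"z":-95,"spin":0},{"x":0,"y":0,"z":-115,"spin":0},{"x":0,"y":0,"z":-115,"spin":0},{"x":0,"y":0,"z":-115,"spin":0}]'|grep force;  python3 - <<'E'
from h import *
plan(513.4,290.5,200,60.7)
c=grab('wrist');W=world(c);d=c['d']
a=np.deg2rad(17.9)
def binf(P):
    q=P[:,:2]-[507.2,36.7];return np.c_[q@[np.cos(a),np.sin(a)],q@[-np.sin(a),np.cos(a)]]
P=W[d>0];B=binf(P)
k=(P[:,2]>104)&(P[:,2]<120)&(abs(B[:,0])<32)&(abs(B[:,1])<100)
print('cont',cv2.minAreaRect(B[k].astype(np.float32)),np.median(P[k,2]))
k=(P[:,2]>54)&(P[:,2]<66)&(abs(B[:,0])<50)&(abs(B[:,1])<130);print(cv2.minAreaRect(B[k].astype(np.float32)))
k=k&(abs(B[:,0])<20);print(np.unique(B[k,1].round(),return_counts=True))
E
```

```text
time_s: 5.15
ee_pos: [525.1, -19.1, 85.6]
tcp_rot: [0.0, 0.589, 0.808, 0.0]
force: [-6.3, 4.1, 14.1]
width: 55.9
gripper_force: 65.6
time_s: 5.57
ee_pos: [525.3, -19.4, 84.7]
tcp_rot: [0.0, 0.59, 0.808, -0.0]
force: [0.2, -0.2, -0.9]
width: 85.1
gripper_force: 0.0
force: [-0.6, -0.7, 0.8]
gripper_force: 0.0
shift [299.   82.5   0.6] spin 47.0 now [526.  -19.4 200.9] 107.75 t 6.07 F [-0.6 -0.7  0.8] j6 1.09
cont ((-1.17706298828125, -56.06903839111328), (59.19978332519531, 55.98960876464844), 89.3692398071289) 115.81126587386382
((-1.2851943969726562, -6.9772186279296875), (220.78358459472656, 70.30105590820312), 89.98851776123047)
(array([-117., -116., -115., -114., -113.,  -27.,  -26.,  101.,  102.,
        103.]), array([ 16,  40,  41, 156,   2,  56,   1,   9, 125,   1]))
```

Contactor home, bin unmoved. Now to the supply.

```bash
python3 -m pendant '[{"x":28,"y":8,"z":0,"spin":4},{"x":60,"y":17,"z":0,"spin":9},{"x":94,"y":26,"z":0,"spin":14},{"x":128,"y":35,"z":0,"spin":19},{"x":162,"y":45,"z":0,"spin":24},{"x":196,"y":54,"z":0,"spin":29},{"x":230,"y":63,"z":0,"spin":34},{"x":264,"y":73,"z":0,"spin":40},{"x":288,"y":80,"z":0,"spin":45},{"x":299,"y":82.5,"z":0,"spin":47}]';python3 -m pendant '[{"x":0,"y":0,"z":0,"spin":0},{"x":0,"y":0,"z":0,"spin":0},{"x":0,"y":0,"z":0,"spin":0}]' >/dev/null
python3 - <<'E'
from h import *
c=grab('wrist');W=world(c);P=W[c['d']>0];k=(P[:,2]>108)&(P[:,2]<126)&(np.hypot(P[:,0]-513,P[:,1]-290)<60)
rc=cv2.minAreaRect(P[k,:2].astype(np.float32));print(rc,np.median(P[k,2]))
plan(*rc[0],85,60.7)
E
```

```text
time_s: 6.95
ee_pos: [511.3, 293.6, 197.7]
tcp_rot: [-0.001, 0.863, 0.505, -0.001]
force: [0.3, -0.9, 0.5]
width: 85.2
gripper_force: 0.0
((512.985107421875, 291.27178955078125), (68.81448364257812, 56.052642822265625), 60.86503601074219) 119.92888894230614
shift [  1.9  -0.2 114. ] spin 0.1 now [512.3 289.6 199. ] 60.75 t 7.25 F [-0.2  0.3  0.1] j6 2.47
```

```bash
python3 -m pendant '[{"x":1.5,"y":0,"z":25,"spin":0},{"x":1.5,"y":0,"z":55,"spin":0},{"x":1.5,"y":0,"z":85,"spin":0},{"x":1.5,"y":0,"z":107,"spin":0},{"x":1.5,"y":0,"z":118,"spin":0},{"x":1.5,"y":0,"z":118,"spin":0},{"x":1.5,"y":0,"z":118,"spin":0}]' |grep ee && python3 -m pendant '[{"x":0,"y":0,"z":0,"spin":0},{"x":0,"y":0,"z":0,"spin":0},{"x":0,"y":0,"z":0,"spin":0},{"x":0,"y":0,"z":0,"spin":0},{"x":0,"y":0,"z":0,"spin":0},{"x":0,"y":0,"z":0,"spin":0},{"x":0,"y":0,"z":0,"spin":0},{"x":0,"y":0,"z":0,"spin":0}]' 0.55;  python3 -m pendant '[{"x":0,"y":0,"z":-8,"spin":0},{"x":0,"y":0,"z":-25,"spin":0},{"x":0,"y":0,"z":-50,"spin":0},{"x":0,"y":0,"z":-80,"spin":0},{"x":0,"y":0,"z":-110,"spin":0},{"x":0,"y":0,"z":-130,"spin":0},{"x":0,"y":0,"z":-140,"spin":0},{"x":0,"y":0,"z":-140,"spin":0}]';  python3 - <<'E'
from h import *
a=np.deg2rad(17.9)
by=14;print(507.2-by*np.sin(a)-0.5,36.7+by*np.cos(a))
plan(507.2-by*np.sin(a)-0.5,36.7+by*np.cos(a),220,107.8)
E
```

```text
ee_pos: [513.6, 291.5, 82.1]
time_s: 8.5
ee_pos: [514.5, 292.4, 83.4]
tcp_rot: [0.0, 0.863, 0.506, 0.001]
force: [1.3, -1.0, 5.9]
width: 55.5
gripper_force: 65.3
time_s: 9.17
ee_pos: [514.1, 292.5, 224.1]
tcp_rot: [0.0, 0.863, 0.506, 0.002]
force: [0.2, -0.6, -5.2]
width: 55.4
gripper_force: 65.8
502.3970073508027 50.02232165431214
shift [-217.3  108.2    3.7] spin -47.0 now [514.1 292.5 224.1] 60.76 t 9.17 F [ 0.2 -0.6 -5.2] j6 2.47
```

```bash
python3 -m pendant '[{"x":-12,"y":6,"z":0,"spin":-3},{"x":-36,"y":18,"z":0,"spin":-8},{"x":-64,"y":32,"z":0,"spin":-14},{"x":-92,"y":46,"z":0,"spin":-20},{"x":-120,"y":60,"z":0,"spin":-26},{"x":-148,"y":74,"z":0,"spin":-32},{"x":-176,"y":88,"z":0,"spin":-38},{"x":-200,"y":99,"z":0,"spin":-44},{"x":-213,"y":106,"z":0,"spin":-47},{"x":-217.3,"y":108.2,"z":0,"spin":-47}]' |grep ee;python3 -m pendant '[{"x":0,"y":0,"z":0,"spin":0},{"x":0,"y":0,"z":0,"spin":0},{"x":0,"y":0,"z":0,"spin":0},{"x":0,"y":0,"z":0,"spin":0}]' >/dev/null
python3 - <<'E'
from h import *
plan(502.9,50,180,107.8)
c=grab('top');W=world(c)
cw=grab('wrist');Ww=world(cw)
a=np.deg2rad(17.9)
for n,X,d in(('top',W,c['d']),('wrist',Ww,cw['d'])):
    P=X[d>0];q=P[:,:2]-[507.2,36.7];B=np.c_[q@[np.cos(a),np.sin(a)],q@[-np.sin(a),np.cos(a)]]
    for z0,z1,w in((50,70,45),(105,120,32),(245,275,50)):
        k=(P[:,2]>z0)&(P[:,2]<z1)&(abs(B[:,0])<w)&(abs(B[:,1])<130)
        if k.sum()>20: print(n,z0,k.sum(),cv2.minAreaRect(B[k].astype(np.float32)))
cv2.imwrite('pics/w2.png',cw['p'][...,::-1])
E
```

```text
ee_pos: [500.2, 47.3, 220.1]
shift [-1.1  1.3 41.3] spin -0.0 now [501.3  50.6 221.3] 107.79 t 10.33 F [ 0.3  0.1 -5.9] j6 1.22
top 50 69 ((-0.0825347900390625, 0.06951141357421875), (234.35308837890625, 69.09199523925781), 89.98255920410156)
wrist 50 1642 ((-1.3183212280273438, 75.80387878417969), (81.8614730834961, 70.06534576416016), 89.94620513916016)
wrist 245 22930 ((-0.027378082275390625, 25.46556854248047), (100.06146240234375, 46.687259674072266), 0.16105441749095917)
```

View pics/w2.png

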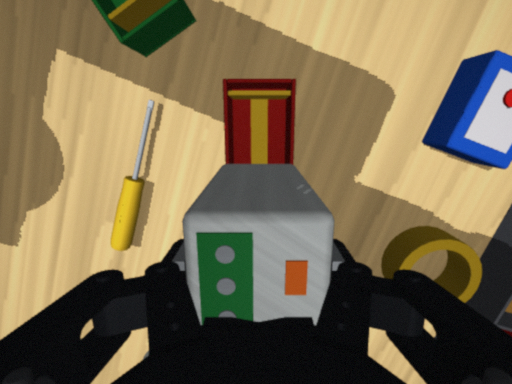

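The supply is held upright and square to the bin, centred near column 259 as the bin is. Lower part-way with the correction and re-read.

```bash
python3 -m pendant '[{"x":-0.3,"y":0.7,"z":10,"spin":0},{"x":-0.3,"y":0.7,"z":25,"spin":0},{"x":-0.3,"y":0.7,"z":40,"spin":0},{"x":-0.3,"y":0.7,"z":50,"spin":0},{"x":-0.3,"y":0.7,"z":55,"spin":0}]' |grep ee; for i in 1 2 3; do python3 -m pendant '[{"x":0,"y":0,"z":0,"spin":0}]' >/dev/null; python3 -c "
from h import *
plan(502.9,50,87.4,107.8)"; done
```

```text
ee_pos: [501.3, 49.7, 164.9]
shift [-0.2  1.7 78. ] spin -0.0 now [501.5  49.6 165.4] 107.76 t 10.93 F [ 0.5 -0.4 -6.7] j6 1.21
shift [ 0.2  0.7 79.4] spin -0.0 now [502.4  49.6 166.8] 107.75 t 11.02 F [ 0.3  1.1 -5.7] j6 1.21
shift [ 0.5  0.2 79.9] spin -0.1 now [502.8  49.5 167.3] 107.75 t 11.1 F [-0.1  0.  -5.5] j6 1.21
```

```bash
python3 -m pendant '[{"x":0.3,"y":0.2,"z":12,"spin":0},{"x":0.3,"y":0.2,"z":26,"spin":0},{"x":0.3,"y":0.2,"z":38,"spin":0},{"x":0.3,"y":0.2,"z":50,"spin":0},{"x":0.3,"y":0.2,"z":60,"spin":0},{"x":0.3,"y":0.2,"z":68,"spin":0},{"x":0.3,"y":0.2,"z":74,"spin":0},{"x":0.3,"y":0.2,"z":74,"spin":0},{"x":0.3,"y":0.2,"z":74,"spin":0}]' |egrep 'ee|for'; python3 -m pendant '[{"x":-1,"y":0,"z":0,"spin":0},{"x":-2,"y":0,"z":0,"spin":0},{"x":-2,"y":0,"z":0,"spin":0}]' |egrep 'ee|force: \['; python3 -m pendant '[{"x":-0.5,"y":0,"z":0,"spin":0},{"x":-1,"y":0,"z":0,"spin":0},{"x":-1,"y":0,"z":0,"spin":0}]' |egrep 'ee|force: \['
```

```text
ee_pos: [502.4, 49.8, 92.8]
force: [0.3, -0.1, -6.7]
gripper_force: 65.5
ee_pos: [503.5, 47.7, 93.2]
force: [-0.7, 0.2, -6.3]
ee_pos: [503.4, 46.9, 92.8]
force: [0.7, 0.1, -6.1]
```

```bash
for i in 1; do python3 -m pendant '[{"x":-0.5,"y":0,"z":0,"spin":0},{"x":-1,"y":0,"z":0,"spin":0},{"x":-1,"y":0,"z":0,"spin":0}]' |egrep 'ee|force: \['; done; python3 -m pendant '[{"x":-0.5,"y":0,"z":0,"spin":0},{"x":-0.5,"y":0,"z":0,"spin":0}]' |egrep 'ee|force: \['
```

```text
ee_pos: [503.4, 46.1, 92.7]
force: [-0.2, 1.8, -5.8]
ee_pos: [503.5, 45.9, 92.6]
force: [-1.5, 3.0, -5.4]
```

```bash
python3 -m pendant '[{"x":-0.5,"y":0,"z":0,"spin":0},{"x":-0.5,"y":0,"z":0,"spin":0}]' |egrep 'ee|force: \['
```

```text
ee_pos: [503.5, 45.8, 92.7]
force: [-1.7, 6.5, -4.5]
```

All compact. Back off slightly, lower and release.

```bash
python3 -m pendant '[{"x":0.6,"y":0,"z":1,"spin":0},{"x":0.6,"y":0,"z":2,"spin":0},{"x":0.6,"y":0,"z":3,"spin":0},{"x":0.6,"y":0,"z":4,"spin":0},{"x":0.6,"y":0,"z":5,"spin":0},{"x":0.6,"y":0,"z":5,"spin":0}]'|egrep 'ee|force: \['; python3 -m pendant '[{"x":0,"y":0,"z":0.4,"spin":0},{"x":0,"y":0,"z":0.4,"spin":0}]'|egrep 'ee|force: \['
```

```text
ee_pos: [503.6, 45.9, 87.5]
force: [-1.1, 4.9, -6.8]
ee_pos: [503.6, 45.9, 87.4]
force: [-2.7, 4.5, -2.6]
```

```bash
python3 -m pendant '[{"x":0.3,"y":0,"z":0.4,"spin":0},{"x":0.3,"y":0,"z":0.4,"spin":0}]'|egrep 'ee|force: \['; python3 -m pendant '[{"x":0,"y":0,"z":0,"spin":0},{"x":0,"y":0,"z":0,"spin":0},{"x":0,"y":0,"z":0,"spin":0},{"x":0,"y":0,"z":0,"spin":0},{"x":0,"y":0,"z":0,"spin":0}]' 1 | egrep 'width|ee';  python3 -m pendant '[{"x":0,"y":0,"z":-15,"spin":0},{"x":0,"y":0,"z":-45,"spin":0},{"x":0,"y":0,"z":-85,"spin":0},{"x":0,"y":0,"z":-115,"spin":0},{"x":0,"y":0,"z":-125,"spin":0},{"x":0,"y":0,"z":-125,"spin":0},{"x":0,"y":0,"z":-125,"spin":0},{"x":0,"y":0,"z":-125,"spin":0}]'|grep force;  cat > chk.py <<'E'
from h import *
a=np.deg2rad(17.9)
for n in('wrist','top'):
    c=grab(n);P=world(c)[c['d']>0];q=P[:,:2]-[507.2,36.7];B=np.c_[q@[np.cos(a),np.sin(a)],q@[-np.sin(a),np.cos(a)]]
    for z0,z1,w in((50,70,45),(103,130,33)):
        k=(P[:,2]>z0)&(P[:,2]<z1)&(abs(B[:,0])<w)&(abs(B[:,1])<130)
        if k.sum()>20:
            print(n,z0,k.sum(),cv2.minAreaRect(B[k].astype(np.float32)))
            k=k&(abs(B[:,0])<20);y,m=np.unique(B[k,1].round(),return_counts=True);print(*[f'{int(i)}:{j}' for i,j in zip(y,m)] if z0<60 else (y.min(),y.max()))
            if z0>60: print('z by y',[(b,round(float(np.median(P[k&(abs(B[:,1]-b)<5),2])),1)) for b in range(-80,100,10) if (k&(abs(B[:,1]-b)<5)).any()])
E
python3 chk.py; python3 -c "
from h import *
plan(451.4,-267.5,200,107.8)"
```

```text
ee_pos: [503.6, 45.9, 87.4]
force: [-3.3, 3.1, 2.4]
ee_pos: [503.9, 45.7, 87.1]
width: 85.7
force: [-0.7, -0.1, -0.6]
gripper_force: 0.0
wrist 50 2058 ((-1.2416267395019531, -0.02960205078125), (70.16130065917969, 233.0751495361328), 0.005636896472424269)
43:80 102:127 103:43 104:43 105:43 106:44 113:90 114:59 115:64 116:49 117:2
wrist 103 9209 ((-1.3630409240722656, -21.047828674316406), (56.13115310668945, 128.6029052734375), 0.21375124156475067)
-85.0 43.0
z by y [(-80, 115.9), (-70, 116.0), (-60, 116.5), (-50, 116.4), (-40, 116.0), (-30, 115.8), (-20, 123.8), (-10, 124.1), (0, 124.1), (10, 124.2), (20, 124.2), (30, 124.1), (40, 123.0)]
top 50 87 ((-0.033466339111328125, 103.59231567382812), (27.534353256225586, 69.52587127685547), 89.0328369140625)
102:4 103:6 104:5 105:5 106:4 113:3 114:4 115:6 116:6 117:3
shift [-282.9 -144.4   10.5] spin -0.1 now [502.7  45.9 210.4] 107.75 t 14.95 F [ 0.3 -0.8  0.1] j6 1.21
```

Row so far: -86 to 43.3, with the plate at about 101.7, so a gap of about 58.3 mm for the capacitor. Bin unmoved. Go to the capacitor.

```bash
python3 -m pendant '[{"x":-26,"y":-13,"z":0,"spin":0},{"x":-60,"y":-30,"z":0,"spin":0},{"x":-94,"y":-48,"z":0,"spin":0},{"x":-128,"y":-65,"z":0,"spin":0},{"x":-162,"y":-82,"z":0,"spin":0},{"x":-196,"y":-100,"z":0,"spin":0},{"x":-230,"y":-117,"z":0,"spin":0},{"x":-260,"y":-133,"z":0,"spin":0},{"x":-277,"y":-142,"z":5,"spin":0},{"x":-283,"y":-144.4,"z":10,"spin":0}]' |grep ee;python3 -m pendant '[{"x":0,"y":0,"z":0,"spin":0},{"x":0,"y":0,"z":0,"spin":0},{"x":0,"y":0,"z":0,"spin":0},{"x":0,"y":0,"z":0,"spin":0}]' >/dev/null
python3 - <<'E'
from h import *
for n in('top','wrist'):
    c=grab(n);P=world(c)[c['d']>0];k=(P[:,2]>106)&(P[:,2]<126)&(np.hypot(P[:,0]-451,P[:,1]+267)<45)
    if k.sum()>30:
        print(n,k.sum(),cv2.minEnclosingCircle(P[k,:2].astype(np.float32)),np.median(P[k,2])); rc=cv2.minAreaRect(P[k,:2].astype(np.float32));print(rc)
plan(*rc[0],82,107.8)
E
```

```text
ee_pos: [451.4, -270.5, 200.7]
top 325 ((451.2919921875, -267.218994140625), 28.375816345214844) 114.85995496439386
((451.3740234375, -266.4270324707031), (52.79646301269531, 53.58194351196289), 0.9002191424369812)
wrist 3607 ((450.0927734375, -268.3348388671875), 28.019983291625977) 116.23611782534735
((450.26324462890625, -267.8326721191406), (54.693870544433594, 54.994293212890625), 60.171234130859375)
shift [ -0.3  -2.7 120.2] spin 0.0 now [ 452.7 -266.6  202.2] 107.84 t 16.22 F [ 0.   0.4 -0.4] j6 0.59
```

```bash
python3 -m pendant '[{"x":-0.3,"y":-1.5,"z":25,"spin":0},{"x":-0.3,"y":-1.5,"z":55,"spin":0},{"x":-0.3,"y":-1.5,"z":85,"spin":0},{"x":-0.3,"y":-1.5,"z":107,"spin":0},{"x":-0.3,"y":-1.5,"z":120,"spin":0},{"x":-0.3,"y":-1.5,"z":120,"spin":0},{"x":-0.3,"y":-1.5,"z":120,"spin":0}]' |grep ee && python3 -m pendant '[{"x":0,"y":0,"z":0,"spin":0},{"x":0,"y":0,"z":0,"spin":0},{"x":0,"y":0,"z":0,"spin":0},{"x":0,"y":0,"z":0,"spin":0},{"x":0,"y":0,"z":0,"spin":0},{"x":0,"y":0,"z":0,"spin":0},{"x":0,"y":0,"z":0,"spin":0},{"x":0,"y":0,"z":0,"spin":0}]' 0.55;  python3 -m pendant '[{"x":0,"y":0,"z":-8,"spin":0},{"x":0,"y":0,"z":-25,"spin":0},{"x":0,"y":0,"z":-50,"spin":0},{"x":0,"y":0,"z":-80,"spin":0},{"x":0,"y":0,"z":-110,"spin":0},{"x":0,"y":0,"z":-140,"spin":0},{"x":0,"y":0,"z":-150,"spin":0},{"x":0,"y":0,"z":-150,"spin":0},{"x":0,"y":0,"z":-150,"spin":0}]';  python3 - <<'E'
from h import *
a=np.deg2rad(17.9)
by=72.4;x,y=507.2-by*np.sin(a),36.7+by*np.cos(a);print(x,y);plan(x,y,230,107.8)
E
```

```text
ee_pos: [451.0, -267.8, 81.9]
time_s: 17.47
ee_pos: [451.7, -269.0, 83.4]
tcp_rot: [0.001, 0.59, 0.808, -0.0]
force: [-1.0, 1.3, 7.1]
width: 55.0
gripper_force: 62.2
time_s: 18.22
ee_pos: [450.8, -268.2, 231.4]
tcp_rot: [-0.0, 0.59, 0.808, 0.0]
force: [0.1, -0.0, -5.2]
width: 54.7
gripper_force: 64.7
484.94738087129394 105.59543484087133
shift [345.6 146.4   1.4] spin -0.1 now [ 450.8 -268.2  231.4] 107.75 t 18.22 F [ 0.1 -0.  -5.2] j6 0.58
```

```bash
python3 -m pendant '[{"x":12,"y":5,"z":0,"spin":0},{"x":36,"y":15,"z":0,"spin":0},{"x":66,"y":28,"z":0,"spin":0},{"x":97,"y":41,"z":0,"spin":0},{"x":128,"y":54,"z":0,"spin":0},{"x":159,"y":67,"z":0,"spin":0},{"x":190,"y":80,"z":0,"spin":0},{"x":221,"y":93,"z":0,"spin":0},{"x":252,"y":107,"z":0,"spin":0},{"x":283,"y":120,"z":0,"spin":0}]' |grep ee; python3 -m pendant '[{"x":28,"y":12,"z":0,"spin":0},{"x":48,"y":20,"z":0,"spin":0},{"x":58,"y":25,"z":0,"spin":0},{"x":62,"y":26.4,"z":0,"spin":0},{"x":62,"y":26.4,"z":0,"spin":0},{"x":62,"y":26.4,"z":0,"spin":0},{"x":62,"y":26.4,"z":0,"spin":0},{"x":62,"y":26.4,"z":0,"spin":0}]' >/dev/null
python3 - <<'E'
from h import *
plan(485.1,105.2,87.4,107.8)
cw=grab('wrist');cv2.imwrite('pics/w3.png',cw['p'][...,::-1])
E
```

```text
ee_pos: [477.4, 40.0, 230.0]
shift [  1.4   0.4 144.4] spin -0.1 now [485.2 103.8 231.8] 107.66 t 19.72 F [ 0.5  0.3 -5.6] j6 1.33
```

View pics/w3.png

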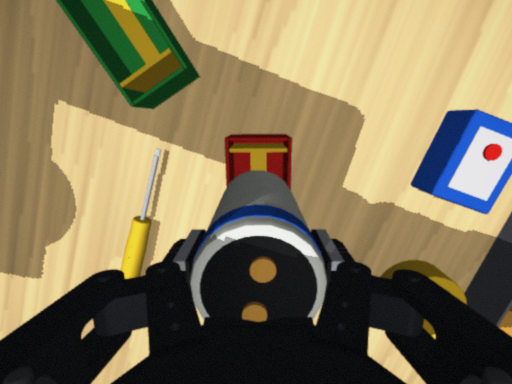

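The capacitor hangs upright and centred over the bin's +y end, at (260,270) against the bin at (259,160). Correct and check the position before descending.

```bash
python3 -m pendant '[{"x":0.5,"y":0.2,"z":4,"spin":-0.1},{"x":0.7,"y":0.2,"z":10,"spin":-0.1},{"x":0.7,"y":0.2,"z":14,"spin":-0.1},{"x":0.7,"y":0.2,"z":14,"spin":-0.1},{"x":0.7,"y":0.2,"z":14,"spin":-0.1}]' |grep ee; for i in 1 2 3 ; do python3 -m pendant '[{"x":0,"y":0,"z":0,"spin":0},{"x":0,"y":0,"z":0,"spin":0}]' >/dev/null; python3 -c "
from h import *
plan(485.1,105.2,87.4,107.8)"; done
```

```text
ee_pos: [484.9, 105.5, 217.4]
shift [ -0.3  -0.4 130.7] spin 0.1 now [485.4 105.6 218.1] 107.86 t 20.35 F [ 0.4  0.5 -5.3] j6 1.33
shift [ -0.3  -0.4 130.6] spin 0.1 now [485.3 105.6 218. ] 107.85 t 20.52 F [-0.3 -0.8 -4.2] j6 1.33
shift [ -0.3  -0.3 130.6] spin 0.1 now [485.3 105.6 218. ] 107.85 t 20.68 F [ 0.7  0.1 -4.8] j6 1.33
```

```bash
python3 -m pendant '[{"x":-0.3,"y":-0.3,"z":8,"spin":0},{"x":-0.3,"y":-0.3,"z":18,"spin":0},{"x":-0.3,"y":-0.3,"z":28,"spin":0},{"x":-0.3,"y":-0.3,"z":38,"spin":0},{"x":-0.3,"y":-0.3,"z":48,"spin":0},{"x":-0.3,"y":-0.3,"z":56,"spin":0},{"x":-0.3,"y":-0.3,"z":60,"spin":0},{"x":-0.3,"y":-0.3,"z":60,"spin":0}]' |egrep 'ee|force: \['; python3 -m pendant '[{"x":0,"y":0,"z":3,"spin":0},{"x":0,"y":0,"z":6,"spin":0},{"x":0,"y":0,"z":9,"spin":0},{"x":0,"y":0,"z":12,"spin":0}]' |egrep 'ee|force: \['; python3 -m pendant '[{"x":0,"y":0,"z":3,"spin":0},{"x":0,"y":0,"z":6,"spin":0},{"x":0,"y":0,"z":8,"spin":0},{"x":0,"y":0,"z":10,"spin":0},{"x":0,"y":0,"z":10,"spin":0}]' |egrep 'ee|force: \['
```

```text
ee_pos: [484.4, 105.1, 156.9]
force: [-0.5, -0.4, -3.9]
ee_pos: [485.2, 105.2, 145.9]
force: [0.1, -0.3, -4.0]
ee_pos: [484.9, 105.2, 135.5]
force: [-0.6, -0.0, -4.4]
```

In the gap without contact. Continue down.

```bash
python3 -m pendant '[{"x":0,"y":0,"z":4,"spin":0},{"x":0,"y":0,"z":9,"spin":0},{"x":0,"y":0,"z":14,"spin":0},{"x":0,"y":0,"z":19,"spin":0},{"x":0,"y":0,"z":22,"spin":0},{"x":0,"y":0,"z":22,"spin":0}]' |egrep 'ee|force: \['; python3 -m pendant '[{"x":0,"y":0,"z":4,"spin":0},{"x":0,"y":0,"z":8,"spin":0},{"x":0,"y":0,"z":12,"spin":0},{"x":0,"y":0,"z":16,"spin":0},{"x":0,"y":0,"z":20,"spin":0},{"x":0,"y":0,"z":20,"spin":0}]' |egrep 'ee|force: \['
```

```text
ee_pos: [484.5, 105.2, 113.0]
force: [-0.5, 0.0, -4.6]
ee_pos: [484.5, 105.2, 93.0]
force: [-0.5, 0.4, -4.4]
```

```bash
python3 -m pendant '[{"x":0,"y":0,"z":2,"spin":0},{"x":0,"y":0,"z":4,"spin":0},{"x":0,"y":0,"z":5,"spin":0},{"x":0,"y":0,"z":5,"spin":0},{"x":0,"y":0,"z":5,"spin":0}]' |egrep 'ee|force: \['; python3 -m pendant '[{"x":0,"y":0,"z":0.5,"spin":0},{"x":0,"y":0,"z":0.5,"spin":0},{"x":0,"y":0,"z":0.5,"spin":0}]' |egrep 'ee|force: \['
```

```text
ee_pos: [485.1, 105.2, 88.9]
force: [0.2, -1.0, -4.2]
ee_pos: [485.1, 105.2, 88.5]
force: [0.0, -0.0, -4.1]
```

Lower the last millimetre until the floor takes the weight, release, rise and check.

```bash
python3 -m pendant '[{"x":0,"y":0,"z":0.5,"spin":0},{"x":0,"y":0,"z":1,"spin":0},{"x":0,"y":0,"z":1.2,"spin":0},{"x":0,"y":0,"z":1.2,"spin":0}]' |egrep 'ee|force: \['; python3 -m pendant '[{"x":0,"y":0,"z":0,"spin":0},{"x":0,"y":0,"z":0,"spin":0},{"x":0,"y":0,"z":0,"spin":0},{"x":0,"y":0,"z":0,"spin":0},{"x":0,"y":0,"z":0,"spin":0}]' 1 | egrep 'width|ee';  python3 -m pendant '[{"x":0,"y":0,"z":-15,"spin":0},{"x":0,"y":0,"z":-45,"spin":0},{"x":0,"y":0,"z":-85,"spin":0},{"x":0,"y":0,"z":-115,"spin":0},{"x":-20,"y":0,"z":-135,"spin":0},{"x":-50,"y":0,"z":-150,"spin":0},{"x":-65,"y":0,"z":-160,"spin":0},{"x":-65,"y":0,"z":-160,"spin":0},{"x":-65,"y":0,"z":-160,"spin":0}]'|egrep 'ee|force'; python3 chk.py
python3 - <<'E'
from h import *
cv2.imwrite('pics/w4.png',load('wrist')['p'][...,::-1])
E
```

```text
ee_pos: [485.1, 105.2, 87.4]
force: [-0.8, -0.7, 0.6]
ee_pos: [485.2, 105.2, 87.3]
width: 85.5
ee_pos: [505.3, 42.9, 247.4]
force: [-0.4, 1.1, -0.4]
gripper_force: 0.0
wrist 50 1409 ((-1.402984619140625, -0.4529876708984375), (70.09754943847656, 233.30014038085938), 0.019073456525802612)
-117:9 -116:10 43:16 102:16 103:15 104:21 105:27 113:79 114:39 115:38 116:39
wrist 103 10300 ((-1.5685558319091797, 6.8168182373046875), (56.03954315185547, 186.18199157714844), 0.2285686731338501)
-86.0 100.0
z by y [(-80, 115.8), (-70, 116.1), (-60, 116.4), (-50, 116.4), (-40, 115.9), (-30, 115.7), (-20, 123.9), (-10, 124.1), (0, 124.1), (10, 124.2), (20, 124.4), (30, 124.1), (40, 123.1), (50, 119.7), (60, 120.7), (70, 120.6), (80, 120.7), (90, 120.3)]
top 50 85 ((0.14295196533203125, 101.376220703125), (31.17559814453125, 69.51060485839844), 89.92970275878906)
102:3 103:5 104:5 105:5 106:3 113:3 114:4 115:7 116:4 117:3
top 103 43 ((5.288921356201172, 93.97185516357422), (8.870516777038574, 38.905696868896484), 72.82087707519531)
88.0 101.0
z by y [(90, 118.2)]
```

View pics/w4.png

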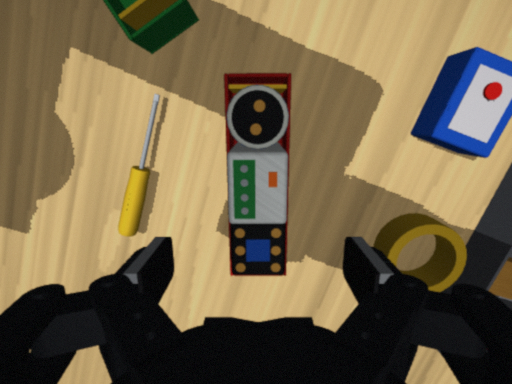

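The picture shows all three upright in the row: capacitor (258,117), supply (258,187), contactor (258,250). Their heights are right and the bin is unmoved.

```bash
python3 -c "
from bench import r
print(r.job_done())"
```

```text
the job is handed in; nothing more can be done
None
```

The contactor, supply and capacitor stand upright, released and in one row between the end plates of the red bin; the last camera check showed the bin unmoved. I handed the job in at about 24 s of the 69 s allowed, and no verdict was returned.

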